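# Level the coffee grinder's stand and hold it level

### The arm

A 7-joint arm with a two-finger parallel gripper is mounted at the origin on a cart in front of the work surface, level with it; the furniture and walls round the work are solid. World frame = base frame: x ahead of the robot, y to its left, z up, the work surface at z = 0. Lengths are in m, angles in rad, forces in N, time in s.
With the tool pointing down it reaches from about 0.4 to 0.85 m from the base axis. Payload 10.4 kg.
Tool frame: the origin (TCP) lies at the very end of the fingers, on their centre line; the grasp point (between the pads) lies manip.hold_point_z behind it (manip.hold_point_z is the distance from the TCP to the grasp point, in m); z points along the fingers, x is the direction in which the jaws open and shut, and the axes are right-handed (so a half turn about z gives the same grasp; the last joint's range is limited). The gripper opens to 85 mm and grips with 20 to 120 N. Pads are 22 mm wide; open, the fingers measure 114 mm over their backs; the gripper's body (76 mm by 85 mm) begins 54 mm behind the grasp point. The pads swing forward as they close: fully open they stand 13 mm farther back than shut.
Start: joints at [1.203, 0.332, -0.065, 1.46, 0.022, 1.35, -0.088], TCP at [0.211, -0.588, 0.231] pointing down, gripper open.
Joint ranges: [-2.6, 2.6], [-0.5, 2.12], [-1.47, 1.34], [0.16, 2.42], [-1.27, 4.41], [0.06, 2.06], [-2.6, 2.6]. Speed limits (rad/s): [2.22, 2.22, 2.79, 2.79, 3.14, 3.14, 3.14].

### API

Orientations are given as a unit quaternion [x, y, z, w].
In Python, from workcell import readout, camera, camera_info, manip gives the robot as it stands.
- The arm moves only by the tool play_rows, never from a script. Its argument "rows" is a list of rows, each a list of 3 entries, a list of its own where there are three numbers: the shift along the world's x, y, z in mm, then the turn, a rotation vector about the world's x, y, z in degrees, then the finger opening in mm, from 0 to 85.4. In form: [[[tx, ty, tz], [rx, ry, rz], fingers], ...]. A call has 1 to 12 rows; each row shifts and turns the commanded pose from where the row before left it; what a row does not reach is not made up. A row lasts 1/8 s, in which the tool goes at most 62.5 mm and 10.7 degrees, less where a joint would pass 70% of its speed; a pose out of reach is approached as far as the arm can. A call with a gripper value outside its range is refused whole. The fingers move at their own pace and stop on an object; "force" is the grip in N (left out, the last holds). Time passes only in rows, so rows that do not move let the fingers close. It gives the time, the measured TCP pose, the force and the opening at its end, in the units of the state.
- readout.get_obs(): the state, without advancing time (a new reading comes with each control period).
- camera(name): name is "side" or "top" or "wrist"; returns the picture (384x512x3 uint8, blue, green, red); there is no depth.
- camera_info(name): a dict with "fx", "fy", "cx", "cy" (pixels), "world_from_camera" (4x4, takes a point from camera to world coordinates). Camera axes: x right, y up, looking along -z (the intrinsics and any distortion apply to the point x, -y, -z); pixel columns grow to the right and rows downward; lengths in m; the calibration is good to about 2 mm. A picture is of the moment at which its call begins: read the wrist's pose just before it. camera_info takes no time and is no camera call; for the wrist camera it gives the pose at the moment of the call.
- manip.hand_in(): hands the job in, once; it reports no verdict.
The state is a dict: "clock": time; "joint_pos": joint angles; "joint_velocities": joint speeds; "tau": joint torques, N m; "position": TCP position; "ee_rot": TCP orientation; "ft_force": force on the tool from outside, world axes, zero at the start; "torque": the same for the moment, N m; "grip_width": opening from 0.0 (shut) to 1.0 (fully open).
Only numpy, scipy, OpenCV 4.12 (cv2) and the standard library are available. Lean on these libraries where they do the work, as an engineer would, in place of code of your own. Each camera call takes 0.05 s, during which the arm holds its last target.

### The job

The coffee grinder's stand leans. Throw the small lock lever on the stand over to the right, past the ridge and fully home in its far notch, so that the levelling knob is free; then press the knob down firmly so that the corner sits on its foot, and turn it until the bubble of the spirit level stands between its two lines. Finish while still pressing and holding the knob, bubble centred, so that I can tighten the lock nut; leave the salt shaker and the glass alone.

Things in the scene. Friction and masses are not known exactly. Their poses are not given: they have to be found in the camera images.
- knob_grip (a point): round black levelling knob at the stand's right front corner, axis upright: grip 38 mm across, 32 mm high, on its own flange (64 mm across, 13 mm thick, turns with it; fingertips may press on it). This point is on the axis, half-way up the grip: 16 mm below its top, 16 mm above the flange's upper face. Axes turn with the knob, z up
- knob (a joint): knob angle in rad, growing clockwise seen from above; range -0.5 to 2.3, starts at 0 to 0.2. Each rad clockwise screws the foot out and, pressed on its foot, raises the corner and the knob by 4 mm: follow it in height. Level lies 0.4 to 1.4 rad clockwise, different each time: watch the bubble. Turns with about 0.1 N m; a brake drags on it while locked, and throwing the lever turns it back by some 0.2
- bubble (a joint): place of the bubble, m: 0 centred between the lines, positive to the right (knob's end too high), negative to the left (knob's end too low: turn clockwise). It moves 17 mm per rad of the knob. Unpressed, the plate springs up and it stands near +30 mm; it tells the truth only while the corner is pressed down on its foot
- vial_mid (a point): spirit level on the stand's front edge, left of the knob: clear green tube 82 mm long, 18 mm across, lying along y of this frame, in an aluminium holder; two black rings 13 mm either side of the middle; a white bubble 20 mm long shows at its top. This point: top of the tube, in its middle. x points away from the robot, y to the left (hinge) end
- lever (a joint): lock lever, rad: 0 locked (lever points away from the robot, along the stand's +x), 0.95 free (swung clockwise seen from above, to the right, over the stand's edge). A sprung plunger must be pushed over a ridge at 0.125 and over another at 0.825; it then snaps into the free notch at 0.95. Takes 3 to 10 N at the grip
- lever_grip (a point): upright round black grip at the end of the steel lock lever, behind the knob: 16 mm across, 40 mm high above the lever. This point is on its axis, 18 mm below its top. x of this frame points along the lever, outwards
- lever_pivot (a point): the lever's upright turning axis, at the same height as lever_grip and 70 mm from it
- foot: the levelling foot, a steel screw 12 mm thick with a rubber ball end, under the plate on the knob's axis
- foot_pad: rubber pad 40 mm across on the worktop below the foot. In the end the foot must press on it with more than 3 N
- stand: levelling stand, fixed to the worktop: grey plate 230 mm (x) by 340 mm (y), top 42 mm up when level, hinged along its left (+y) edge; coffee grinder (226 mm high) fixed on its left half. Origin on the worktop below the middle; x away from the robot, y left. Knob axis at x -65, y -120 mm, lever pivot at x 5, y -120 mm
- salt_shaker_mid (a point): loose salt shaker, 44 mm across, 90 mm high, right of the knob; bystander. Point half-way up
- tumbler_mid (a point): loose ribbed glass, upside down, 69 mm across, 104 mm high, right of the stand at the near edge of the drip tray; bystander. Point half-way up
- knob_cap: the knob as a sprung cap on its turning sleeve; origin on its axis at the plate's mid-height, 40 mm below knob_grip. The knob goes up to 6 mm down into the plate against 2.5 N per mm; the plate's corner is itself lifted by springs: pressed with 4 to 8 N it goes down 7 to 15 mm until the foot stops on its pad. Press with 11 to 16 N in all. Pressed 5 mm into the plate it is well seated

How it is judged:
On the way, in this order (a step that is already met when the one before it is completed fails the run):
1. the lock lever is thrown over into its free notch (value of joint lever above 0.87 rad), for 0.2 s.
2. the corner is pressed down on its foot and the bubble stands centred (value of joint lever above 0.87 rad and value of joint bubble between -0.004 and 0.004 m and contact force between foot and foot_pad above 3 N), for 0.3 s.
At the end, for the whole second after the job is handed in: The lever is in its free notch (over 0.87 rad); the bubble is within 4 mm of the middle, at rest (under 10 mm/s), with the foot pressed on its pad by more than 3 N and the fingers still on the knob (over 1 N), through the last second (all of step 2 and contact force between the fingers and knob_cap above 1 N and velocity of joint bubble between -0.01 and 0.01 m/s); the arm keeps its last pose, push and grip.
It fails at once if the salt shaker is knocked over or pushed more than 40 mm from its place (distance of salt_shaker_mid from where it was at the start of the episode above 0.04 m or angle between salt_shaker_mid's own z axis and vertical above 0.5 rad).
It fails at once if the glass is knocked over or pushed more than 40 mm from its place (distance of tumbler_mid from where it was at the start of the episode above 0.04 m or angle between tumbler_mid's own z axis and vertical above 0.5 rad).
It also fails if it takes over 48 s, if anything falls off the work surface, if the arm or the gripper's body presses on something with over 40 N, if the wrist force passes 120 N, or if a joint passes its speed limit or range.

## Working session

There is one attempt and no reset: what is moved stays moved. The work goes in short steps, Python scripts to look and compute and a tool call to move; the robot and the scene stay as the last step left them, time stands still between calls to the robot, and variables do not carry over. Pictures are saved under pics/ and viewed, and the job is handed in when it is done.

Besides the shell and the picture viewer there is one more tool, called in YAML: its name, and indented under it one key for each argument. play_rows: Moves the arm, as the interface text tells. Its arguments: {"type":"object","properties":{"rows":{"type":"array"},"force":{"type":"number"}},"required":["rows"]}

```bash
mkdir -p pics; ls
python3 - <<'E'
from workcell import readout, camera, camera_info, manip
import cv2
o=readout.get_obs(); print(o); print(manip.hold_point_z)
for n in ("side","top","wrist"):
    i=camera_info(n); print(n,i)
    cv2.imwrite(f"pics/a_{n}.png",camera(n))
E
```

```text
pics
{'clock': 0.0, 'joint_pos': array([ 1.2033841 ,  0.33287884, -0.06468194,  1.46094864,  0.02159879,
        1.34990241, -0.0885191 ]), 'joint_velocities': array([ 0.00104054,  0.00015464, -0.00079934, -0.00079068,  0.00035126,
        0.00034107, -0.00054818]), 'tau': array([ 2.57120575e-06, -6.25458169e+01,  4.93132859e-02, -3.91609740e+01,
        1.61663879e-02,  9.99065232e-03,  3.20041060e-07]), 'position': array([ 0.21111881, -0.58785971,  0.23050804]), 'ee_rot': array([ 8.17925691e-01, -5.75323425e-01, -6.09673992e-04, -3.84817523e-04]), 'ft_force': array([-0.11996052, -0.71754852, -0.00798563]), 'torque': array([-0.0190556 ,  0.02239954, -0.02911922]), 'grip_width': 0.9976301676871716}
0.0187
side {'fx': 419.0736803250651, 'fy': 419.0736803250651, 'cx': 258.1361021817179, 'cy': 192.43876236554286, 'world_from_camera': array([[-0.79530656,  0.41541733, -0.44149282,  0.17092281],
       [-0.606121  , -0.55722283,  0.56755621,  0.72437936],
       [-0.01023719,  0.71897925,  0.69495614,  0.65381331],
       [ 0.        ,  0.        ,  0.        ,  1.        ]])}
top {'fx': 358.57027858004756, 'fy': 358.57027858004756, 'cx': 251.8436453641494, 'cy': 187.59942789396533, 'world_from_camera': array([[ 7.69505498e-02,  9.75420107e-01, -2.06480577e-01,
         3.61040051e-01],
       [-9.97034550e-01,  7.51060898e-02, -1.67684858e-02,
         2.24777850e-01],
       [-8.48369472e-04,  2.07158613e-01,  9.78307002e-01,
         9.17346960e-01],
       [ 0.00000000e+00,  0.00000000e+00,  0.00000000e+00,
         1.00000000e+00]])}
wrist {'fx': 339.11922945394684, 'fy': 339.11922945394684, 'cx': 255.31848191506265, 'cy': 187.82135036900902, 'world_from_camera': array([[ 0.33765348,  0.90242197,  0.26762793,  0.28031765],
       [-0.94126993,  0.32402757,  0.0949582 , -0.56278854],
       [-0.00102647, -0.28397309,  0.9588317 ,  0.37305156],
       [ 0.        ,  0.        ,  0.        ,  1.        ]])}
```

View pics/a_top.png

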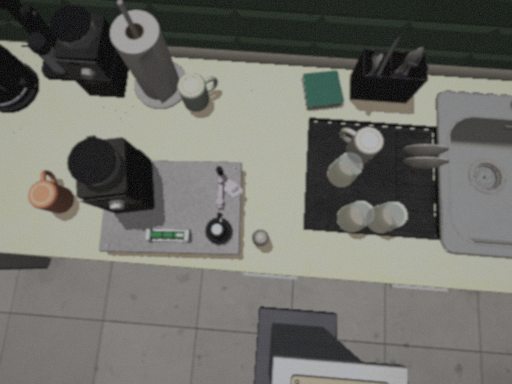

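View pics/a_side.png

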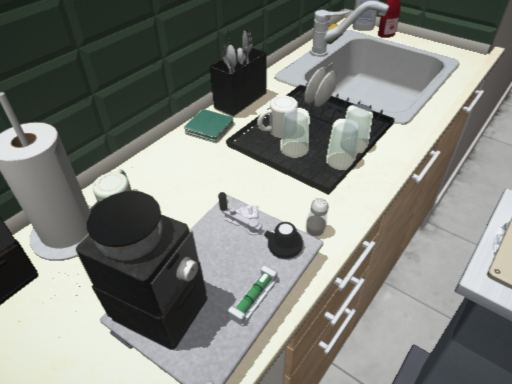

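View pics/a_wrist.png

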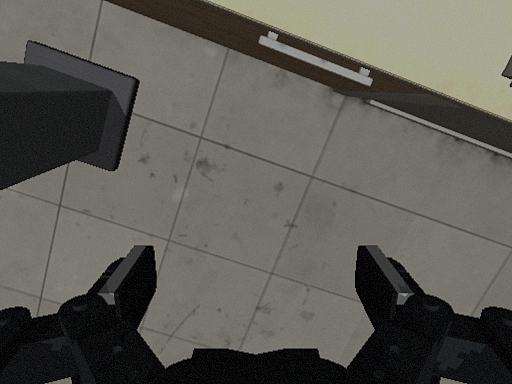

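```bash
cat > h.py <<'E'
import numpy as np, cv2
from workcell import readout, camera, camera_info, manip
def ray(n,u,v,i=None):
    i=i or camera_info(n); T=i["world_from_camera"]
    d=T[:3,:3]@np.array([(u-i["cx"])/i["fx"],-(v-i["cy"])/i["fy"],-1]); return T[:3,3],d/np.linalg.norm(d)
def plane(n,u,v,z,i=None):
    o,d=ray(n,u,v,i); return o+d*(z-o[2])/d[2]
def tri(rs):
    A=np.zeros((3,3));b=np.zeros(3)
    for o,d in rs:
        P=np.eye(3)-np.outer(d,d);A+=P;b+=P@o
    p=np.linalg.solve(A,b); return p,[np.linalg.norm((np.eye(3)-np.outer(d,d))@(p-o)) for o,d in rs]
def proj(n,p,i=None):
    i=i or camera_info(n);T=i["world_from_camera"];q=T[:3,:3].T@(np.array(p)-T[:3,3])
    return i["cx"]+i["fx"]*q[0]/-q[2], i["cy"]-i["fy"]*q[1]/-q[2]
E
python3 - <<'E'
import cv2
a=cv2.imread("pics/a_top.png")[150:265,90:280]; cv2.imwrite("pics/b_top.png",cv2.resize(a,None,fx=4.2,fy=4.2,interpolation=cv2.INTER_CUBIC))
a=cv2.imread("pics/a_side.png")[175:375,190:350]; cv2.imwrite("pics/b_side.png",cv2.resize(a,None,fx=3,fy=3,interpolation=cv2.INTER_CUBIC))
from h import *
print(proj("top",[0,0,0]))
for uv in [(101,251),(238,254),(242,162)]: print(plane("top",*uv,0.042))
E
```

```text
(np.float64(338.1264318345968), np.float64(432.3359006059512))
[0.36245511 0.5896617  0.042     ]
[0.38074021 0.26038428 0.042     ]
[0.60997838 0.26975072 0.042     ]
```

View pics/b_top.png

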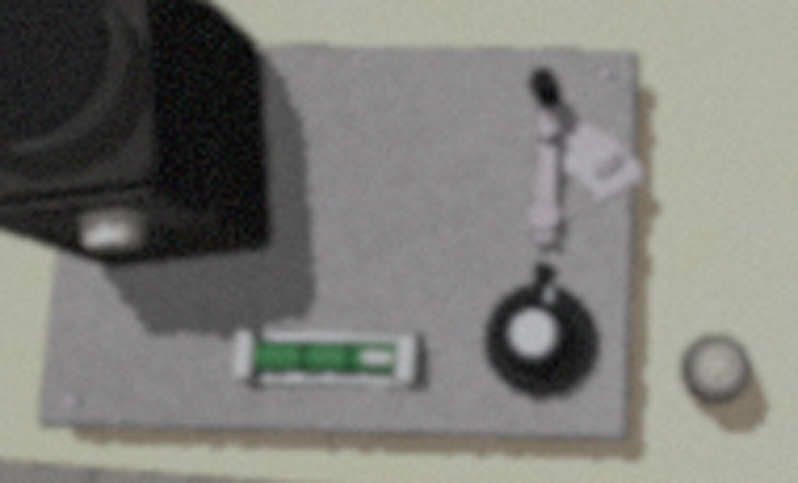

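View pics/b_side.png

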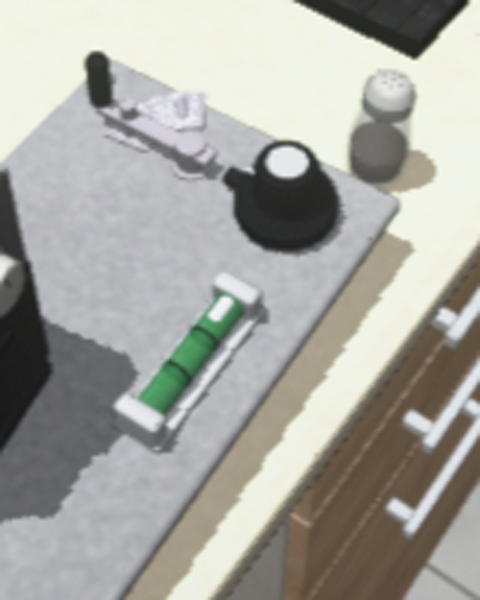

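Run:
```python
from h import *
for nm,t,s in [("knobtop",(216.7,229.3),(285.7,228.7)),("levertop",(218.8,168.6),(222.3,195)),("salttop",(260.7,236.2),(320.7,203.3)),("vial",(169,234.8),(252.7,291.7)),("platecornerFR",(90+627/4.2,150+436/4.2),(190+397/3,175+205/3)),("pivot",(90+545/4.2,150+215/4.2),(190+192/3,175+147/3)),("plateBR",(90+637/4.2,150+53/4.2),(190+108/3,175+58/3))]:
    print(nm,*tri([ray("top",*t),ray("side",*s)]))
```

```text
knobtop [0.43139945 0.31166754 0.09458795] [np.float64(0.00019202003551610245), np.float64(0.00019202003551618748)]
levertop [0.57228449 0.31949372 0.10161416] [np.float64(0.0005452979528675852), np.float64(0.0005452979528674835)]
salttop [0.42269874 0.209105   0.08064194] [np.float64(0.0017982801770622234), np.float64(0.0017982801770624341)]
vial [0.41381605 0.4285347  0.05630308] [np.float64(0.0012554045771853487), np.float64(0.0012554045771855644)]
platecornerFR [0.38214053 0.2577702  0.03705921] [np.float64(0.0006461854915501647), np.float64(0.0006461854915501676)]
pivot [0.50166353 0.31401234 0.06207588] [np.float64(0.0004682260094930436), np.float64(0.0004682260094930835)]
plateBR [0.60828896 0.27061922 0.04372904] [np.float64(0.0005272782652202986), np.float64(0.0005272782652205111)]
```

play_rows:
  rows:
    - [[48,38,0],[0,0,10],60]
    - [[48,38,0],[0,0,10],60]
    - [[48,38,0],[0,0,10],60]
    - [[48,38,0],[0,0,10],60]
    - [[48,38,0],[0,0,10],60]
    - [[15,60,0],[0,0,10],60]
    - [[15,60,0],[0,0,10],60]
    - [[15,60,0],[0,0,10],60]
    - [[15,60,0],[0,0,10],60]
    - [[15,60,0],[0,0,10],60]
    - [[15,60,0],[0,0,10],60]
    - [[5,60,0],[0,0,10],60]

```text
clock: 1.65
position: [0.5465, 0.0237, 0.2312]
ee_rot: [0.906, 0.423, 0.0, -0.0]
ft_force: [0.2, -0.6, 0.3]
grip_width: 0.704
```

play_rows:
  rows:
    - [[5,60,0],[0,0,10],60]
    - [[5,60,0],[0,0,10],50]
    - [[5,60,0],[0,0,10],50]
    - [[5,60,0],[0,0,10],50]
    - [[0,50,-20],[0,0,3],50]
    - [[0,0,-20],[0,0,0],50]

```text
clock: 2.4
position: [0.5639, 0.317, 0.1903]
ee_rot: [0.687, 0.727, 0.0, -0.002]
ft_force: [-0.4, -0.5, 0.3]
grip_width: 0.586
```

Run:
```python
from h import *
from scipy.spatial.transform import Rotation as R
o=readout.get_obs(); print(o["clock"],o["joint_pos"],o["position"],R.from_quat(o["ee_rot"]).as_matrix()[:,0],o["ft_force"],o["grip_width"])
i=camera_info("wrist"); a=camera("wrist"); cv2.imwrite("pics/c_wrist.png",a)
print(i["world_from_camera"], [proj("wrist",p,i) for p in ([.572,.3195,.1016],[.5017,.314,.062],[.4314,.3117,.0946])])
```

```text
2.4 [ 0.04749504  0.5582187  -0.89950786  1.41632309  0.43339116  1.37369754
  0.76572996] [0.56386156 0.31696531 0.19027385] [-0.05570625  0.99844336  0.00277045] [-0.38378047 -0.48598841  0.27791108] 0.5855423126704832
[[-0.0552927  -0.95734109 -0.28362079  0.49266149]
 [ 0.99846614 -0.05220621 -0.01843566  0.31332766]
 [ 0.00284245 -0.28420512  0.95875929  0.33284989]
 [ 0.          0.          0.          1.        ]] [(np.float64(256.8712127579584), np.float64(202.46970029268957)), (np.float64(254.5447829447646), np.float64(99.51795472929146)), (np.float64(257.06202760762585), np.float64(-15.382444772873242))]
```

View pics/c_wrist.png

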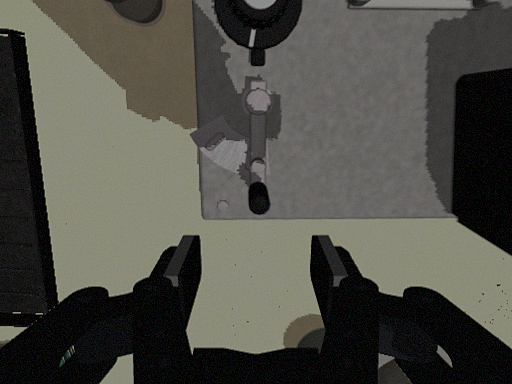

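play_rows:
  rows:
    - [[8,2,-20],[0,0,0],40]
    - [[0,0,-35],[0,0,0],30]
    - [[0,0,-35],[0,0,0],30]
    - [[0,0,-27],[0,0,0],22]
    - [[0,0,0],[0,0,0],22]
  force: 20

```text
clock: 3.08
position: [0.5744, 0.3117, 0.0724]
ee_rot: [0.691, 0.723, -0.001, -0.0]
ft_force: [-0.7, -0.8, 0.3]
grip_width: 0.258
```

```bash
cat > s.py <<'E'
from h import *
import sys
from scipy.spatial.transform import Rotation as R
o=readout.get_obs(); X=R.from_quat(o["ee_rot"]).as_matrix()[:,0]
print(o["clock"],o["joint_pos"].round(2),o["position"].round(4),np.degrees(np.arctan2(X[1],X[0])),o["ft_force"].round(2),o["torque"].round(3),o["grip_width"])
for n in sys.argv[2:]: 
    a=camera(n)
    if n=="top": a=cv2.resize(a[140:265,90:280],None,fx=4.2,fy=4.2,interpolation=cv2.INTER_CUBIC)
    if n=="side": a=cv2.resize(a[175:375,190:350],None,fx=3,fy=3,interpolation=cv2.INTER_CUBIC)
    cv2.imwrite(f"pics/{sys.argv[1]}_{n}.png",a)
E
python3 s.py d side wrist
```

```text
3.075 [ 0.02  0.67 -0.84  1.51  0.52  1.19  0.72] [0.5744 0.3117 0.0724] 92.63310072150857 [-0.72 -0.77  0.35] [-0.008  0.026 -0.007] 0.25790432982659856
```

View pics/d_side.png

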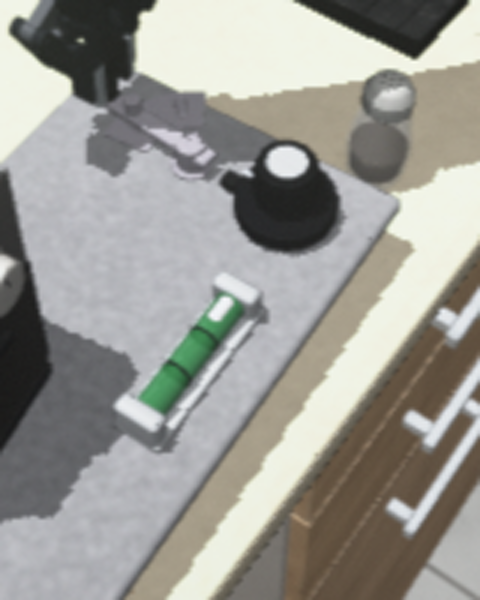

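View pics/d_wrist.png

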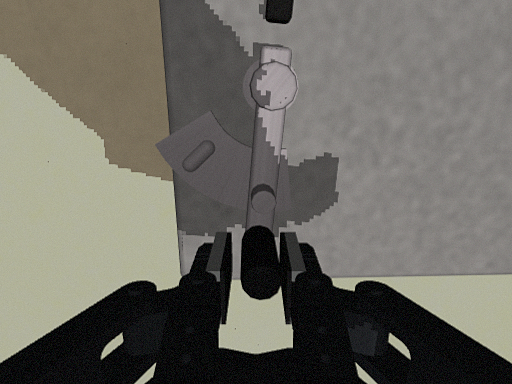

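play_rows:
  rows:
    - [[-2,-7.5,0],[0,0,-6],22]
    - [[-1,-7.5,0],[0,0,-6],22]
    - [[-1.5,-7,0],[0,0,-6],22]
    - [[-2.5,-7,0],[0,0,-6],22]
    - [[-3,-6.5,0],[0,0,-6],22]
    - [[-4,-6.5,0],[0,0,-6],22]

```text
clock: 3.92
position: [0.5612, 0.2715, 0.076]
ee_rot: [0.881, 0.473, 0.001, 0.0]
ft_force: [0.4, 0.8, 0.5]
grip_width: 0.259
```

```bash
python3 s.py e wrist
```

```text
3.925 [ 0.03  0.57 -0.74  1.61  0.41  1.13  0.18] [0.5612 0.2715 0.076 ] 56.511198515749534 [0.39 0.8  0.46] [ 0.147  0.024 -0.009] 0.25863422632894767
```

View pics/e_wrist.png

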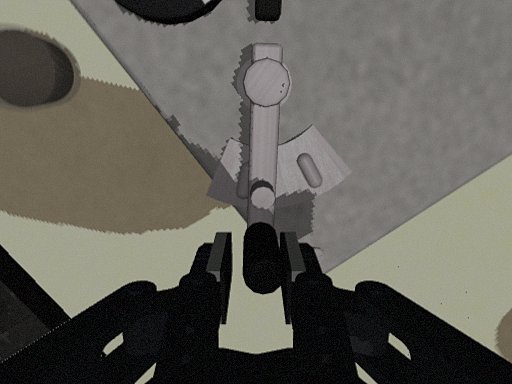

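play_rows:
  rows:
    - [[-4.5,-6,0],[0,0,-6],22]
    - [[-5,-5.5,-2],[0,0,-6],22]
    - [[-5.5,-5,-2],[0,0,-6],22]
    - [[-5.5,-4.5,0],[0,0,-4],22]
    - [[0,0,0],[0,0,0],22]
    - [[0,0,0],[0,0,0],22]

```text
clock: 4.72
position: [0.5451, 0.2559, 0.0734]
ee_rot: [0.954, 0.3, 0.008, -0.003]
ft_force: [24.5, 20.3, -16.1]
grip_width: 0.264
```

```bash
python3 s.py f wrist
```

```text
4.725 [ 0.03  0.5  -0.68  1.68  0.35  1.07 -0.15] [0.5451 0.2559 0.0734] 34.90748873592428 [ 24.46  20.32 -16.13] [ 3.85  -4.615 -0.154] 0.26374025912602467
```

View pics/f_wrist.png

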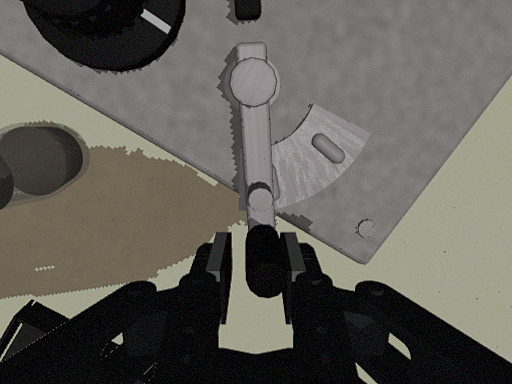

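play_rows:
  rows:
    - [[4,3,0],[0,0,0],28]
    - [[0,0,15],[0,0,0],30]
    - [[0,0,40],[0,0,0],40]
    - [[0,0,40],[0,0,5],60]
    - [[-20,10,10],[0,0,10],85]
    - [[-35,20,0],[0,0,10],85]
    - [[-35,20,0],[0,0,10],85]
    - [[-28,6,0],[0,0,10],85]
    - [[0,0,0],[0,0,10],85]
    - [[0,0,0],[0,0,10],85]
    - [[0,0,0],[0,0,10],85]
    - [[0,0,0],[0,0,10],85]

```text
clock: 6.28
position: [0.4258, 0.3095, 0.1766]
ee_rot: [0.499, 0.867, -0.0, 0.001]
ft_force: [-0.5, -0.4, -0.4]
grip_width: 0.994
```

```bash
python3 s.py g wrist side
python3 - <<'E'
from h import *
i=camera_info("wrist");print([proj("wrist",p,i) for p in ([.4314,.3117,.0946],[.5455,.2594,.1016],[.5017,.314,.062])])
E
```

```text
6.275 [ 0.19  0.32 -1.05  1.75  0.29  1.24  1.16] [0.4258 0.3095 0.1766] 120.11927568663134 [-0.45 -0.44 -0.35] [ 0.047  0.02  -0.049] 0.9943825532832135
[(np.float64(254.0448885643821), np.float64(201.95022601650987)), (np.float64(116.1429646856877), np.float64(298.07493083589986)), (np.float64(215.1410948645459), np.float64(259.0075316749228))]
```

View pics/g_wrist.png

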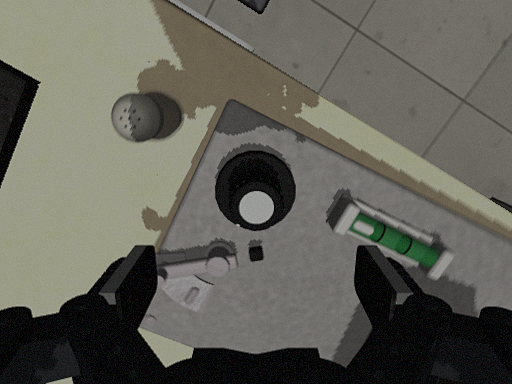

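View pics/g_side.png

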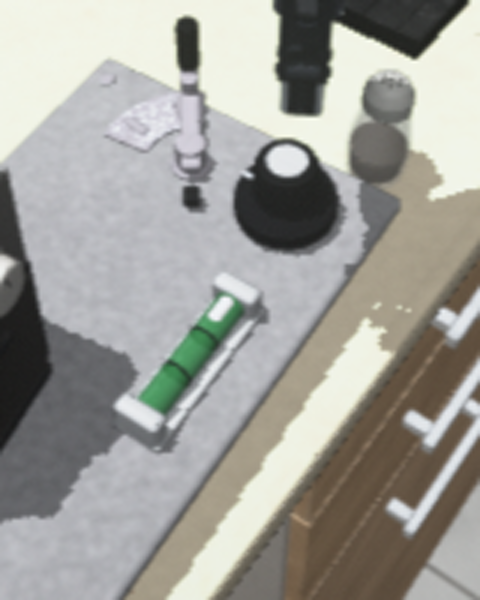

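Run:
```python
from h import *
iw=camera_info("wrist"); im=cv2.imread("pics/g_wrist.png"); g=cv2.cvtColor(im,cv2.COLOR_BGR2GRAY)
def cen(g,u0,v0,u1,v1,t):
    m=(g[v0:v1,u0:u1]>t).astype(np.uint8);n,l,s,c=cv2.connectedComponentsWithStats(m)
    k=1+np.argmax(s[1:,4]);return c[k]+[u0,v0],s[k]
wc,s=cen(g,238,188,275,228,120);print(wc,s)
t=cv2.cvtColor(cv2.imread("pics/a_top.png"),cv2.COLOR_BGR2GRAY);tc,s=cen(t,209,222,226,238,100);print(tc,s)
sd=cv2.cvtColor(cv2.imread("pics/a_side.png"),cv2.COLOR_BGR2GRAY);sc,s=cen(sd,274,220,296,238,120);print(sc,s)
print(tri([ray("top",*tc),ray("side",*sc)]));print(tri([ray("top",*tc),ray("side",*sc),ray("wrist",*wc,iw)]))
for z in (.09,.0946,.1):print(z,plane("wrist",*wc,z,iw),plane("top",*tc,z),plane("side",*sc,z))
p=plane("side",190+187/3,175+22/3,.1016);print(p,np.degrees(np.arctan2(p[1]-.313,p[0]-.5017)))
```

```text
[256.10996564 206.94730813] [  1   3  35  33 873]
[216.21359223 228.83495146] [  2   1  11  12 103]
[285.128 228.52 ] [  4   3  15  11 125]
(array([0.43213702, 0.31270711, 0.09557694]), [np.float64(2.939616599617672e-05), np.float64(2.9396165996277936e-05)])
(array([0.43224147, 0.31345283, 0.0969119 ]), [np.float64(0.0009268238402955241), np.float64(0.0006361776954333651), np.float64(0.0012399166505210185)])
0.09 [0.43533066 0.31563224 0.09      ] [0.43259244 0.31329136 0.09      ] [0.43477518 0.30860385 0.09      ]
0.0946 [0.43389287 0.31479917 0.0946    ] [0.43219461 0.31279923 0.0946    ] [0.43262248 0.31199605 0.0946    ]
0.1 [0.43220503 0.31382123 0.1       ] [0.4317276  0.31222151 0.1       ] [0.43009539 0.31597819 0.1       ]
[0.547926  0.2576515 0.1016   ] -50.132018230927464
```

play_rows:
  rows:
    - [[6.5,4,-20],[0,0,0],85]
    - [[0,0,-35],[0,0,0],80]
    - [[0,0,-35],[0,0,0],75]
    - [[0,0,-16],[0,0,0],60]
    - [[0,0,0],[0,0,0],45]
    - [[0,0,0],[0,0,0],45]
  force: 50

```text
clock: 7.12
position: [0.4329, 0.3143, 0.0708]
ee_rot: [0.502, 0.865, 0.001, 0.0]
ft_force: [0.5, 0.4, -0.1]
grip_width: 0.526
```

```bash
python3 s.py i wrist side
```

```text
7.125 [ 0.09  0.47 -0.97  1.84  0.44  1.07  1.05] [0.4329 0.3143 0.0708] 119.70667496673238 [ 0.5   0.43 -0.08] [ 0.068  0.016 -0.031] 0.5256476253986171
```

View pics/i_wrist.png

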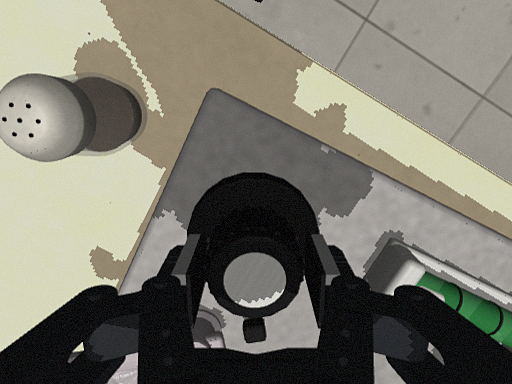

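View pics/i_side.png

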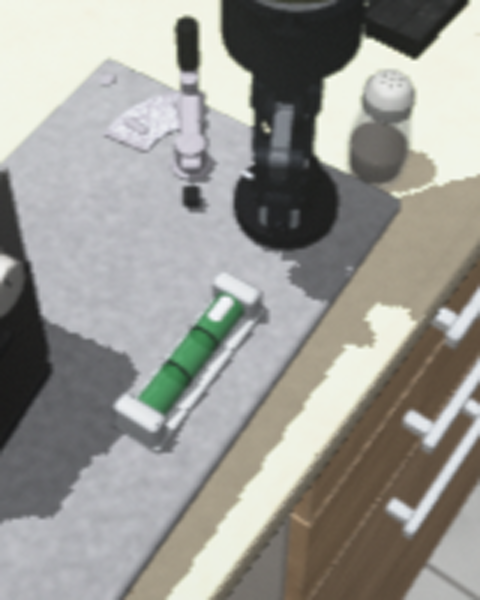

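play_rows:
  rows:
    - [[0,0,0],[0,0,0],36]
    - [[0,0,0],[0,0,0],36]
    - [[0,0,0],[0,0,0],34]
    - [[0,0,0],[0,0,0],34]
  force: 50

```text
clock: 7.72
position: [0.4329, 0.3137, 0.0696]
ee_rot: [0.502, 0.865, 0.0, 0.0]
ft_force: [3.9, -1.5, 2.9]
grip_width: 0.428
```

play_rows:
  rows:
    - [[0,0,-2],[0,0,0],34]
    - [[0,0,-2],[0,0,0],34]
    - [[0,0,-2],[0,0,0],34]
    - [[0,0,0],[0,0,0],34]

```text
clock: 8.22
position: [0.4328, 0.3135, 0.0633]
ee_rot: [0.502, 0.865, 0.0, 0.0]
ft_force: [4.5, -3.8, 4.1]
grip_width: 0.426
```

```bash
python3 s.py j side
```

```text
8.225 [ 0.09  0.48 -0.96  1.84  0.45  1.05  1.04] [0.4328 0.3135 0.0633] 119.7214697453286 [ 4.52 -3.82  4.15] [-0.637 -0.842  0.079] 0.42587894711050717
```

View pics/j_side.png

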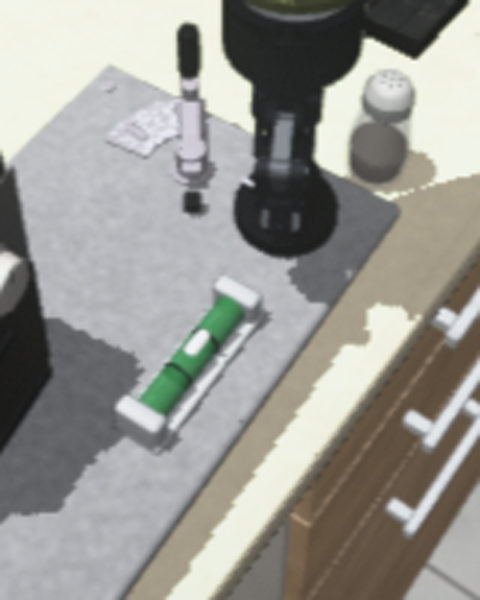

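play_rows:
  rows:
    - [[0,0,-2],[0,0,0],34]
    - [[0,0,-2],[0,0,0],34]
    - [[0,0,-2],[0,0,0],34]
    - [[0,0,0],[0,0,0],34]

```text
clock: 8.78
position: [0.4327, 0.3134, 0.0575]
ee_rot: [0.502, 0.865, -0.0, 0.0]
ft_force: [2.6, -5.6, 7.9]
grip_width: 0.427
```

play_rows:
  rows:
    - [[0,0,-2],[0,0,0],34]
    - [[0,0,0],[0,0,0],34]

```text
clock: 9.02
position: [0.4328, 0.3134, 0.0557]
ee_rot: [0.502, 0.865, -0.0, 0.0]
ft_force: [2.8, -6.7, 10.8]
grip_width: 0.424
```

```bash
python3 s.py k side
```

```text
9.025 [ 0.08  0.49 -0.95  1.85  0.46  1.04  1.04] [0.4328 0.3134 0.0557] 119.71411136737603 [ 2.82 -6.7  10.8 ] [-0.848 -0.414  0.029] 0.4241181382196402
```

View pics/k_side.png

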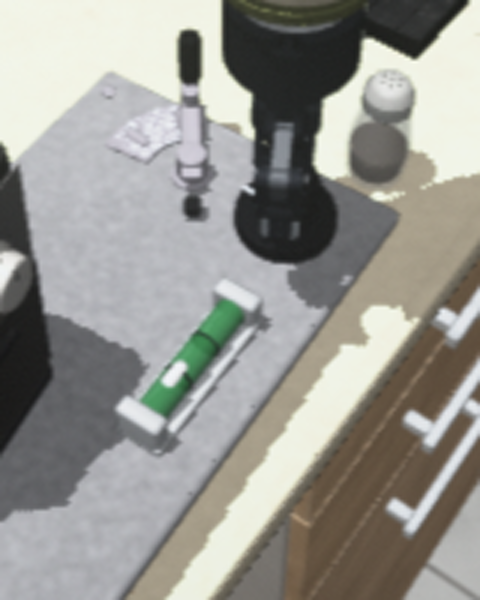

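play_rows:
  rows:
    - [[0,-1.5,-1],[0,0,0],34]
    - [[0,0,0],[0,0,0],34]
    - [[0,0,0],[0,0,0],34]

```text
clock: 9.45
position: [0.4328, 0.3133, 0.0553]
ee_rot: [0.502, 0.865, 0.001, 0.0]
ft_force: [3.1, -1.9, 11.2]
grip_width: 0.432
```

```bash
cat > b.py <<'E'
from h import *
import sys
from scipy.spatial.transform import Rotation as R
o=readout.get_obs(); X=R.from_quat(o["ee_rot"]).as_matrix()[:,0]
print(o["clock"],o["joint_pos"].round(2),o["position"].round(4),np.degrees(np.arctan2(X[1],X[0])).round(2),o["ft_force"].round(2),o["torque"].round(3))
a=camera("side"); 
hsv=cv2.cvtColor(a,cv2.COLOR_BGR2HSV)
green=cv2.inRange(hsv,(40,90,40),(90,255,255))[260:330,225:285]
green=cv2.morphologyEx(green,cv2.MORPH_CLOSE,np.ones((9,9)))
n,l,s,c=cv2.connectedComponentsWithStats(green);k=1+np.argmax(s[1:,4]);tube=(l==k).astype(np.uint8)
v,u=np.nonzero(tube);P=np.c_[u,v]+[225,260]
m=P.mean(0);w,V=np.linalg.eigh(np.cov((P-m).T));ax=V[:,1]*np.sign(V[0,1])
sat=hsv[...,1];
t=(P-m)@ax;e=np.abs((P-m)@V[:,0])<4
S=np.array([sat[y,x] for x,y in P]);Vv=np.array([hsv[y,x,2] for x,y in P])
wh=e&(S<90)&(Vv>150)
print("tube",m,"ends",t.min(),t.max(),"bubble n",wh.sum(),"t",t[wh].mean() if wh.any() else None)
for b in range(-26,27): 
    q=e&(np.abs(t-b)<.5)
    if q.any(): print(b,int(S[q].mean()),int(Vv[q].mean()),end=" | ")
b=cv2.resize(a[255:335,220:300],None,fx=8,fy=8,interpolation=cv2.INTER_CUBIC);cv2.imwrite(f"pics/{sys.argv[1]}_b.png",b[:600])
E
python3 b.py l
```

```text
9.45 [ 0.08  0.49 -0.95  1.85  0.46  1.04  1.04] [0.4328 0.3133 0.0553] 119.75 [ 3.06 -1.95 11.21] [ 0.018 -0.364  0.026]
tube [254.66129032 293.40591398] ends -22.100295251911636 21.314249496685868 bubble n 31 t -8.573756226945271
-22 111 147 | -21 121 136 | -20 122 134 | -19 122 137 | -18 122 137 | -17 123 134 | -16 121 138 | -15 117 137 | -14 88 157 | -13 69 170 | -12 71 160 | -11 74 147 | -10 107 117 | -9 69 143 | -8 72 129 | -7 51 130 | -6 43 181 | -5 65 166 | -4 72 158 | -3 113 137 | -2 121 139 | -1 121 142 | 0 121 141 | 1 122 140 | 2 120 132 | 3 129 127 | 4 130 118 | 5 133 119 | 6 130 117 | 7 114 92 | 8 106 99 | 9 116 134 | 10 120 142 | 11 121 144 | 12 119 136 | 13 121 142 | 14 119 138 | 15 118 137 | 16 121 143 | 17 121 135 | 18 126 136 | 19 124 131 | 20 121 130 | 21 118 142 |
```

View pics/l_b.png

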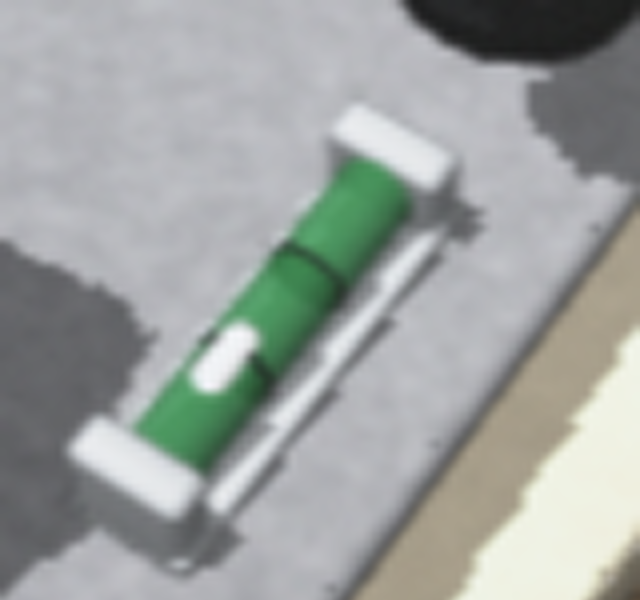

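play_rows:
  rows:
    - [[0,0,-1],[0,0,0],34]
    - [[0,0,0.5],[0,0,-7],34]
    - [[0,0,0.5],[0,0,-7],34]
    - [[0,0,0.5],[0,0,-7],34]
    - [[0,0,0.5],[0,0,-7],34]
    - [[0,0,0.4],[0,0,-7],34]
    - [[0,0,0],[0,0,0],34]
    - [[0,0,0],[0,0,0],34]

```text
clock: 10.5
position: [0.4334, 0.3125, 0.0568]
ee_rot: [0.739, 0.674, 0.001, 0.001]
ft_force: [3.7, -4.9, 12.4]
grip_width: 0.425
```

```bash
python3 b.py m
```

```text
10.5 [-0.    0.44 -0.83  1.85  0.38  1.02  0.48] [0.4334 0.3125 0.0568] 84.71 [ 3.75 -4.86 12.39] [-0.733 -0.798 -0.022]
tube [254.28457447 293.3856383 ] ends -22.168782418047005 22.144315783164735 bubble n 33 t -1.9775755182810755
-22 110 155 | -21 116 138 | -20 122 140 | -19 123 138 | -18 122 138 | -17 119 136 | -16 121 139 | -15 121 142 | -14 123 140 | -13 122 139 | -12 121 132 | -11 129 128 | -10 130 120 | -9 124 128 | -8 85 155 | -7 76 116 | -6 60 133 | -5 103 114 | -4 89 143 | -3 56 170 | -2 78 154 | -1 50 180 | 0 47 185 | 1 66 163 | 2 72 159 | 3 120 131 | 4 132 125 | 5 132 118 | 6 130 114 | 7 126 108 | 8 101 85 | 9 116 123 | 10 119 139 | 11 121 138 | 12 119 141 | 13 119 140 | 14 121 145 | 15 120 140 | 16 120 137 | 17 121 139 | 18 123 134 | 19 123 131 | 20 124 132 | 21 120 132 | 22 104 143 |
```

View pics/m_b.png

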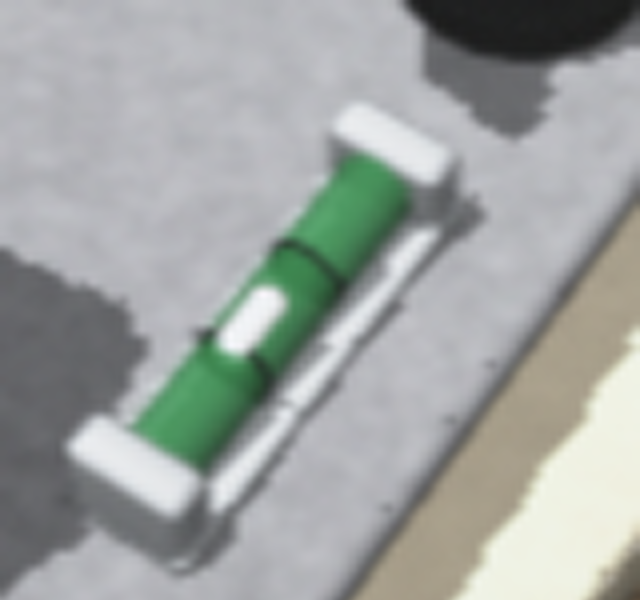

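play_rows:
  rows:
    - [[0,-0.5,0.3],[0,0,-6],34]
    - [[0,-0.5,0.3],[0,0,-6],34]
    - [[0,0,0],[0,0,0],34]
    - [[0,0,0],[0,0,0],34]

```text
clock: 11.05
position: [0.4335, 0.3121, 0.0577]
ee_rot: [0.805, 0.593, 0.002, 0.0]
ft_force: [3.1, -3.1, 13.3]
grip_width: 0.427
```

```bash
python3 b.py n
```

```text
11.05 [-0.03  0.42 -0.8   1.86  0.35  1.01  0.29] [0.4335 0.3121 0.0577] 72.74 [ 3.13 -3.07 13.31] [-0.403 -0.815 -0.043]
tube [254.26470588 293.31550802] ends -22.22695164283996 22.101672809562917 bubble n 27 t 0.15019266146556173
-22 107 157 | -21 116 140 | -20 121 138 | -19 124 137 | -18 121 138 | -17 122 139 | -16 123 139 | -15 121 140 | -14 122 139 | -13 122 139 | -12 120 134 | -11 129 130 | -10 133 120 | -9 134 119 | -8 131 113 | -7 98 91 | -6 64 120 | -5 92 131 | -4 99 138 | -3 91 131 | -2 93 135 | -1 52 177 | 0 71 157 | 1 57 170 | 2 41 193 | 3 67 160 | 4 86 142 | 5 125 117 | 6 131 115 | 7 125 106 | 8 101 83 | 9 116 122 | 10 118 138 | 11 120 138 | 12 119 139 | 13 120 139 | 14 123 145 | 15 120 138 | 16 122 138 | 17 120 137 | 18 123 133 | 19 124 132 | 20 125 130 | 21 122 133 | 22 102 141 |
```

View pics/n_b.png

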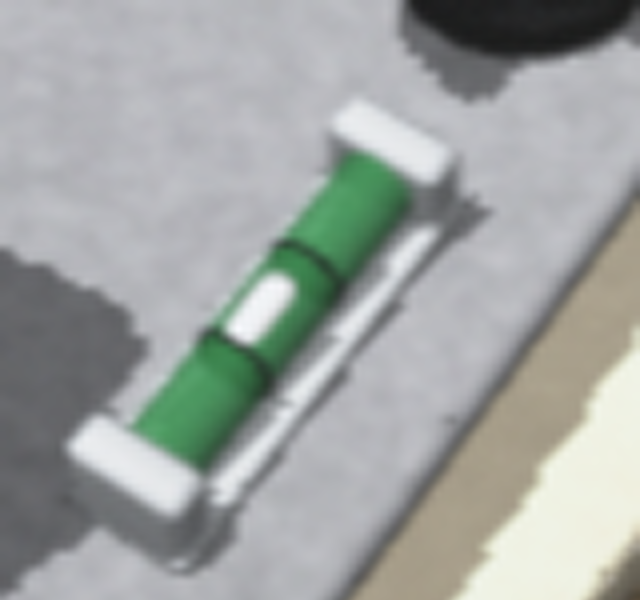

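play_rows:
  rows:
    - [[0,0,0.2],[0,0,-3],34]
    - [[0,0,0.2],[0,0,-3],34]
    - [[0,0,0],[0,0,0],34]
    - [[0,0,0],[0,0,0],34]
    - [[0,0,0],[0,0,0],34]

```text
clock: 11.72
position: [0.4335, 0.3119, 0.058]
ee_rot: [0.835, 0.55, 0.001, 0.0]
ft_force: [3.9, -4.3, 13.0]
grip_width: 0.427
```

```bash
python3 b.py o; python3 s.py o side top wrist
```

```text
11.725 [-0.05  0.41 -0.78  1.86  0.34  1.01  0.2 ] [0.4335 0.3119 0.058 ] 66.73 [ 3.93 -4.27 13.05] [-0.5   -0.878 -0.039]
tube [254.18062827 293.32460733] ends -22.174703001615132 22.322986483718974 bubble n 33 t 0.20170426310193587
-22 106 157 | -21 115 138 | -20 122 139 | -19 123 137 | -18 122 139 | -17 121 139 | -16 123 137 | -15 121 140 | -14 122 138 | -13 122 141 | -12 120 134 | -11 127 129 | -10 133 122 | -9 135 118 | -8 132 115 | -7 109 88 | -6 102 98 | -5 74 160 | -4 76 168 | -3 52 179 | -2 94 134 | -1 76 147 | 0 84 138 | 1 71 161 | 2 42 190 | 3 68 164 | 4 58 167 | 5 89 135 | 6 125 115 | 7 126 108 | 8 100 81 | 9 112 112 | 10 119 136 | 11 121 134 | 12 119 139 | 13 120 138 | 14 121 144 | 15 119 141 | 16 120 136 | 17 121 138 | 18 122 133 | 19 123 131 | 20 126 132 | 21 121 131 | 22 101 140 | 11.775 [-0.05  0.41 -0.78  1.86  0.34  1.01  0.2 ] [0.4335 0.312  0.058 ] 66.73396569962004 [ 2.84 -4.4  14.57] [-0.44  -0.852 -0.033] 0.4232582969575717
```

View pics/o_b.png

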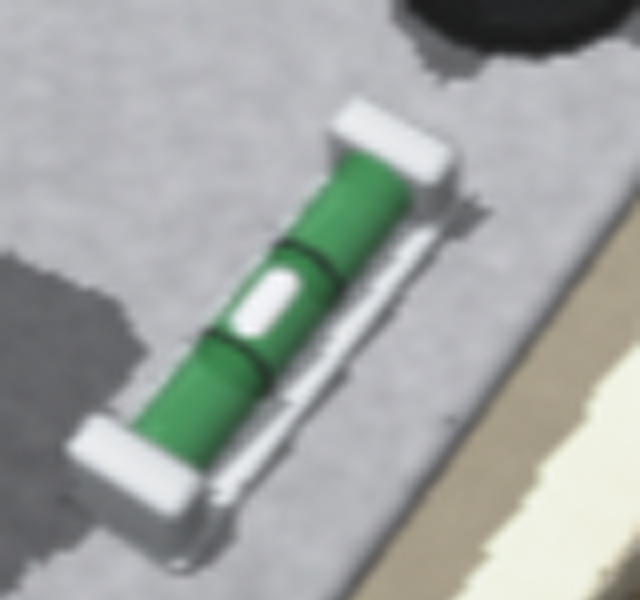

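View pics/o_top.png

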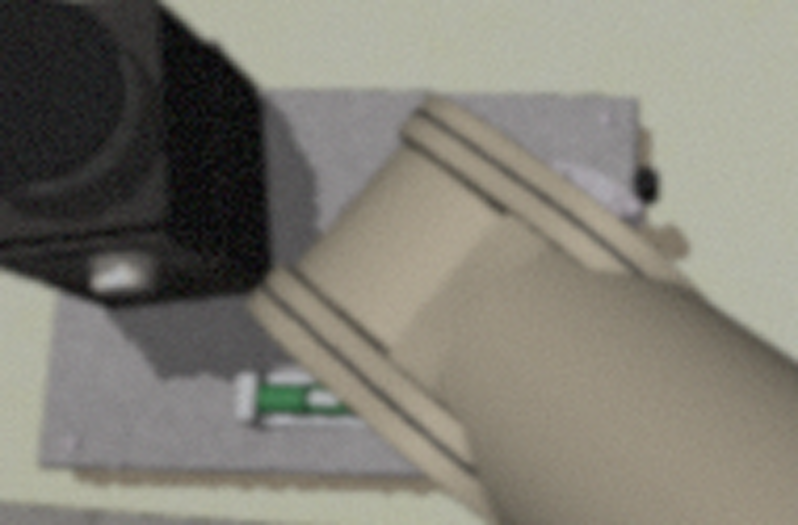

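View pics/o_side.png

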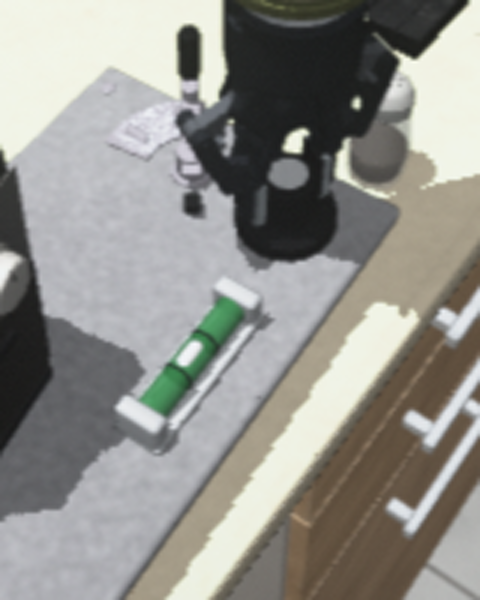

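View pics/o_wrist.png

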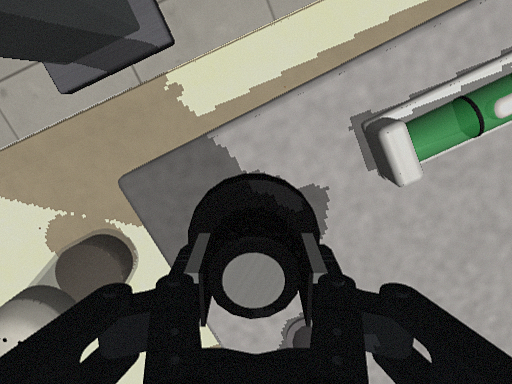

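Run:
```python
import cv2
a=cv2.imread("pics/o_wrist.png")[60:200,352:512];cv2.imwrite("pics/p_w.png",cv2.resize(a,None,fx=5,fy=4.2*5/4.2 if 0 else 4.2,interpolation=cv2.INTER_CUBIC))
```

```text
(no output)
```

View pics/p_w.png

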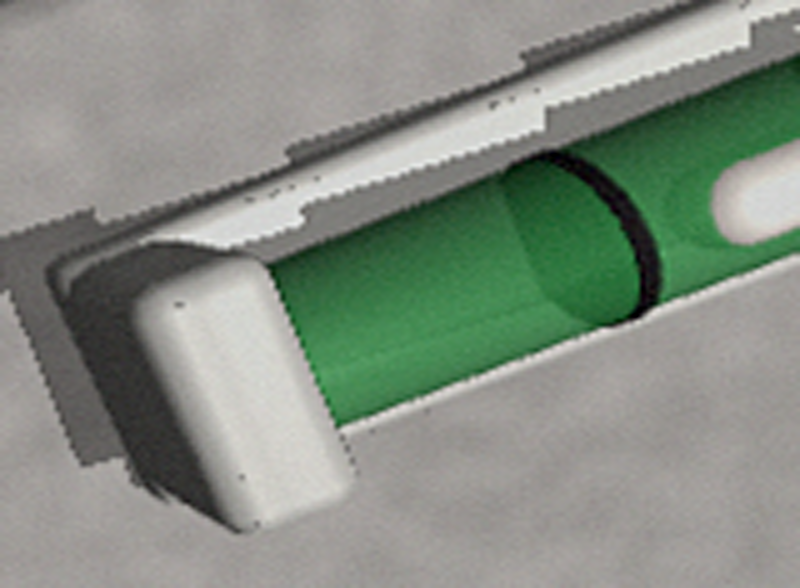

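Run:
```python
from h import *
i=camera_info("wrist")
f=lambda x,y:(352+x/5,60+y/4.2)
# vial now lower: z about
for z in (.052,.056,.062):
    r=plane("wrist",*f(648,240),z,i);b=plane("wrist",*f(712,214),z,i);print(z,r,b,np.linalg.norm(r-b)*1000)
g=lambda x,y:(220+x/8,255+y/8)
z=.056
pts={k:plane("side",*g(*v),z) for k,v in dict(ru=(306,253),rl=(232,343),bub=(266,303),bu=(291,270),bl=(240,336)).items()}
ax=np.array([-np.sin(.056),np.cos(.056),0])
for k,p in pts.items(): print(k,p.round(4),(p@ax*1000).round(1))
```

```text
0.052 [0.41790586 0.42595751 0.052     ] [0.4174876  0.43157323 0.052     ] 5.631270530598492
0.056 [0.41654463 0.42367084 0.056     ] [0.41613766 0.42913511 0.056     ] 5.479409143274496
0.062 [0.41450279 0.42024082 0.062     ] [0.41411274 0.42547793 0.062     ] 5.2516170622884095
ru [0.4137 0.4156 0.056 ] 391.7
rl [0.4128 0.4416 0.056 ] 417.8
bub [0.413 0.43  0.056] 406.3
bu [0.4137 0.4207 0.056 ] 396.9
bl [0.4125 0.4394 0.056 ] 415.6
```

play_rows:
  rows:
    - [[0,-0.5,0.2],[0,0,-3],34]
    - [[0,0,0.2],[0,0,-3.5],34]
    - [[0,0,0],[0,0,0],34]
    - [[0,0,0],[0,0,0],34]
    - [[0,0,0],[0,0,0],34]
    - [[0,0,0],[0,0,0],34]

```text
clock: 12.68
position: [0.4335, 0.3117, 0.0585]
ee_rot: [0.865, 0.502, 0.002, -0.0]
ft_force: [3.4, -2.5, 14.7]
grip_width: 0.432
```

```bash
python3 b.py q; python3 s.py q wrist; python3 s.py q2 side;python3 - <<'E'
import cv2
a=cv2.imread("pics/q_wrist.png")[60:200,352:512];cv2.imwrite("pics/q_w.png",cv2.resize(a,None,fx=5,fy=4.2,interpolation=cv2.INTER_CUBIC))
E
```

```text
12.675 [-0.06  0.41 -0.76  1.86  0.33  1.    0.09] [0.4335 0.3117 0.0585] 60.24 [ 3.38 -2.5  14.65] [-0.339 -0.881  0.003]
tube [254.02864583 293.30989583] ends -22.07600101342999 22.410282311196124 bubble n 38 t 1.2565104784149905
-22 101 156 | -21 114 141 | -20 123 143 | -19 121 136 | -18 123 144 | -17 122 138 | -16 121 139 | -15 123 143 | -14 121 136 | -13 121 139 | -12 122 139 | -11 127 131 | -10 133 126 | -9 132 117 | -8 131 115 | -7 115 92 | -6 106 93 | -5 116 137 | -4 94 151 | -3 60 178 | -2 69 164 | -1 63 162 | 0 79 145 | 1 81 151 | 2 48 180 | 3 60 175 | 4 46 182 | 5 51 174 | 6 92 135 | 7 113 114 | 8 99 79 | 9 109 109 | 10 119 135 | 11 117 136 | 12 121 142 | 13 119 140 | 14 122 144 | 15 121 142 | 16 119 138 | 17 122 142 | 18 119 132 | 19 126 136 | 20 125 134 | 21 121 129 | 22 106 143 | 12.725 [-0.06  0.41 -0.76  1.86  0.33  1.    0.09] [0.4335 0.3117 0.0585] 60.241162902248185 [ 2.87 -2.87 13.34] [-0.349 -0.937 -0.093] 0.4289720287498488
12.775 [-0.06  0.41 -0.76  1.86  0.33  1.    0.09] [0.4335 0.3117 0.0585] 60.24169755928134 [ 3.19 -2.99 13.5 ] [-0.378 -0.966 -0.064] 0.4266225820192965
```

View pics/q_w.png

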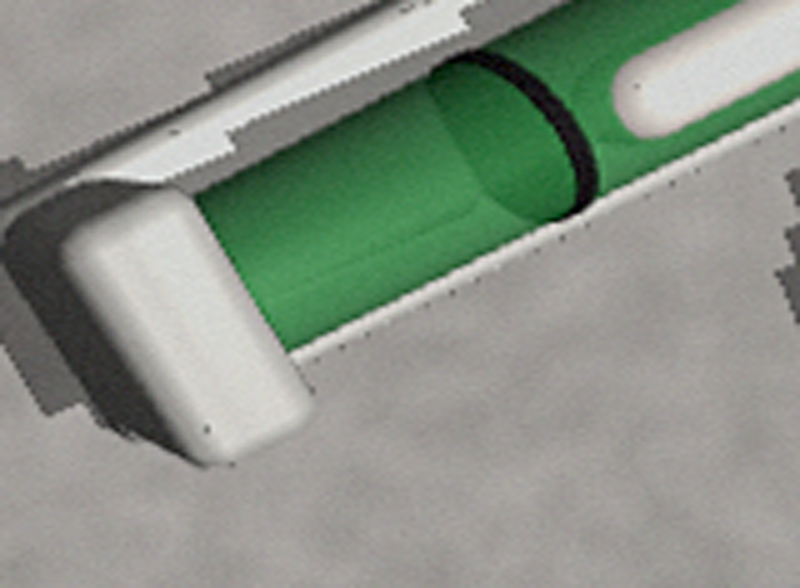

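View pics/q_b.png

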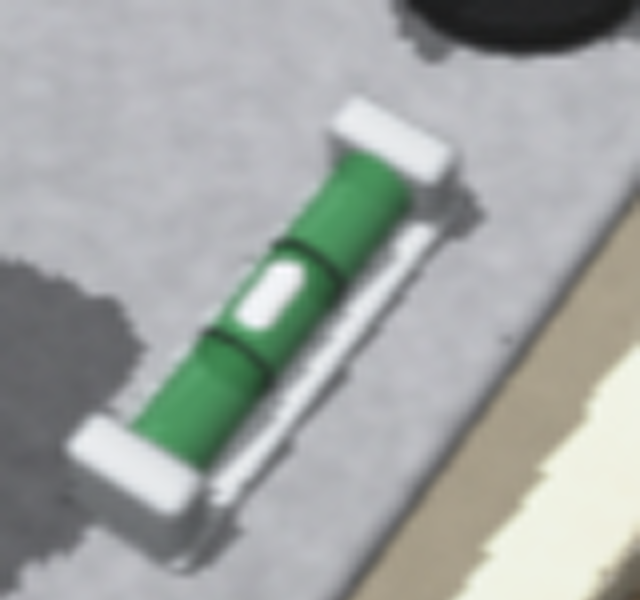

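play_rows:
  rows:
    - [[0,0,0],[0,0,0],34]
    - [[0,0,0],[0,0,0],34]
    - [[0,0,0],[0,0,0],34]
    - [[0,0,0],[0,0,0],34]

```text
clock: 13.32
position: [0.4335, 0.3117, 0.0585]
ee_rot: [0.865, 0.502, 0.002, -0.0]
ft_force: [3.1, -3.1, 13.3]
grip_width: 0.429
```

Run:
```python
from h import *
o=readout.get_obs();print(o["clock"],o["position"],o["ft_force"])
p=cv2.imread("pics/q2_side.png")
print(manip.hand_in())
```

```text
13.325 [0.43348768 0.31169212 0.05847686] [ 3.09314547 -3.07773161 13.31143122]
the job is handed in; nothing more can be done
None
```

View pics/q2_side.png

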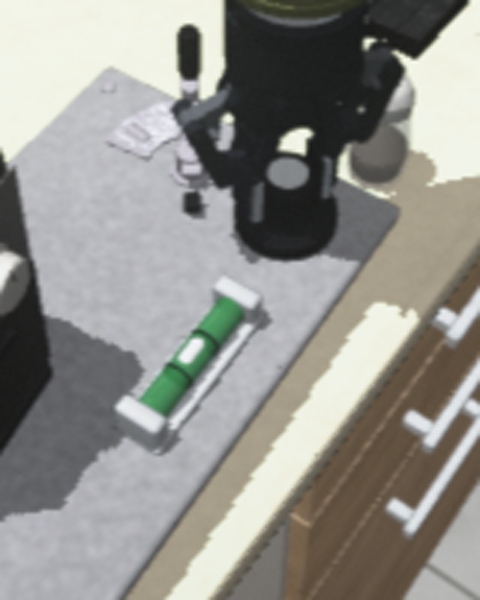

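I threw the lock lever over to the right. Then I gripped the knob, pressed the corner down, turned the knob about 60° clockwise in all and handed the job in at 13.3 s, still holding it.

Last checks:
- **Lever:** measured at about 0.93 rad from the side camera once the fingers had left it, so I take it to be in the far notch. Pushing it there, the force climbed to about 36 N at the stop, well over the 3 to 10 N given for the lever.
- **Bubble:** about centred in the last side and wrist close-ups, within about 1 mm by eye. At the previous stop, measured by casting rays, the two cameras differed: about −1.5 mm from the side and −2.4 mm from the wrist. I then turned a further 6.5° and did not repeat that measurement.
- **Push:** a steady 13.3 N down through the final hold, plus about 4 N sideways. I could not measure the foot's force directly. Taking off at most 8 N for the plate's springs leaves about 5 N, above the 3 N needed.
- **Bystanders:** the salt shaker looks unmoved in the side view. The arm passed well above the glass, which I did not look at again.

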